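# Tuck a brass strip under the copper leaf of a lap jig and hold it pressed

## Robot

A 6-joint arm with a two-finger parallel gripper is mounted at the origin on a cart in front of the work surface, level with it; the furniture and walls round the work are solid. World frame = base frame: x ahead of the robot, y to its left, z up, the work surface at z = 0. Lengths are in mm, angles in rad, forces in N, time in s.
With the tool pointing down it reaches from about 275 to 1000 mm from the base axis. Payload 8.4 kg.
Tool frame: the origin (TCP) lies between the finger pads; the fingertips stand r.finger_overhang ahead of it and the grasp point (between the pads) is the TCP (r.finger_overhang is the distance from the TCP to the fingertips, in mm); z points along the fingers, y is the line along which they close (so a half turn about z gives the same grasp; the last joint's range is limited). The gripper opens to 85 mm and grips with 20 to 120 N. Pads are 22 mm wide; open, the fingers measure 114 mm over their backs; the gripper's body (76 mm by 85 mm) begins 54 mm behind the grasp point. The pads swing forward as they close: fully open they stand 13 mm farther back than shut.
Start: joints at [-1.342, 0.353, 1.633, -0, 1.155, -0.002], TCP at [142.971, -608.43, 250.281] pointing down, gripper open.
Joint ranges: [-2.63, 2.63], [-0.92, 2.1], [0.06, 2.66], [-1.3, 4.44], [0, 2.69], [-3.02, 3.02]. Speed limits (rad/s): [2.22, 2.22, 2.79, 3.14, 3.14, 3.14].

## Interface

Orientations are given as [roll, pitch, yaw] about the fixed x, y, z axes, in that order (R = Rz(yaw) Ry(pitch) Rx(roll)).
In Python, from rig import r, cams, sign_off gives the robot as it stands.
- The arm moves only by the shell command python3 -m crank 'ROWS' [FORCE]. ROWS is JSON, a list of rows, each a list of 7 numbers: the shift along the tool's x, y, z in m, then the turn, a rotation vector about the tool's x, y, z in rad, then the closure, from 0 (fully open) to 1 (shut). In form: [[dx, dy, dz, ax, ay, az, gripper], ...]. A call has 1 to 5 rows; each row is the pose to reach, as a shift and turn from the pose commanded when the call began, along the tool's axes at that moment; what a row does not reach only later rows make up. A row lasts 1/10 s, in which the tool goes at most 50 mm and 8.59 degrees, less where a joint would pass 70% of its speed; a pose out of reach is approached as far as the arm can. A call with a gripper value outside its range is refused whole. The fingers move at their own pace and stop on an object; FORCE is the grip in N (left out, the last holds). Time passes only in rows, so rows that repeat a pose let the fingers close. It gives the time, the measured TCP pose, the force, the opening and the grip force at its end, in the units of the state.
- r.sense(): the state, without advancing time (a new reading comes with each control period).
- cams.grab_frame(name): name is "scene" or "top" or "wrist"; returns a dict with "image" (400x640x3 uint8, red, green, blue), "fx", "fy", "cx", "cy" (pixels), "position" and "orientation" of the camera in the world. Camera axes: x right, y down, z forward; pixel columns grow to the right and rows downward; lengths in mm; the calibration is good to about 2 mm. A picture is of the moment at which its call begins. There is no depth.
- sign_off(): hands the job in; it is judged then, once.
The state is a dict: "clock": time; "qpos": joint angles; "qvel": joint speeds; "joint_efforts": joint torques, N m; "eef_pos": TCP position; "tcp_rot": TCP orientation; "contact_force": force on the tool from outside, world axes, zero at the start; "wrist_torque": the same for the moment, N m; "opening": opening from 0.0 (shut) to 1.0 (fully open); "grasp_force": force on a finger pad.
Only numpy, scipy, OpenCV 4.12 (cv2) and the standard library are available. Lean on these libraries where they do the work, as an engineer would, in place of code of your own. Each camera call takes 0.05 s, during which the arm holds its last target. There are 200 camera calls.

## Task

Set up the lap joint in the sprung jig: take the brass strip by its wooden bar, lay it flat on the jig's white bed and slide its free edge, square and central, under the hinged copper leaf until it is fully home against the hidden shoulder, without lifting the leaf. Then press the strip down flat so that the sprung bed sinks about 5 mm, and finish while still holding it pressed like that, not letting go. Leave the other things on the bench where they are.

Things in the scene. Friction and masses are not known exactly. Their poses are not given: they have to be found in the camera images.
- strip: Loose brass strip with a wooden holding bar, about 120 g. Plate 77 (x) x 60 (y) x 3 mm thick; on it stands an upright wooden bar 12 (x) x 44 (y) mm, its top 33 mm above the plate's underside. Origin: on the underside, right below the middle of the bar; x points to the free edge that is to be tucked, which lies 62 mm from the origin (the plate ends 15 mm behind it); z up. It lies flat on the bench at the start, to the robot's right of the jig.
- strip_edge (a point): Middle of the strip's free edge, on its underside (62 mm along the strip's x from its origin). Axes as the strip's.
- jig: Lap jig, fixed to the bench: dark wooden base 180 (x) x 130 (y) x 8 mm, four steel springs, on them a white laminated bed 170 x 110 mm with two black guide lines 62 mm apart, between which the strip belongs. Origin: centre of the base's underside; x points from the open front of the bed towards the leaf, z up. The bed's top is 34 mm above the bench and spans x = -90 to +80 mm of this frame.
- shoulder (a point): Middle of the foot of the shoulder, on the bed's top face (it moves with the bed): a steel step 5.5 mm high and 84 mm wide, hidden beneath the leaf, against which the strip's free edge stops; 35 mm along x from the jig's origin, y = 0. Axes as the jig's.
- bed (a joint): How far the sprung bed has been pushed down, m: 0 at rest, 0.012 at the hard stop. It starts to move at about 3 N and takes 1.5 N more per mm, so about 11 N at 5 mm. The leaf and shoulder sink with it.
- leaf (a joint): Angle of the copper leaf, rad: 0 at rest (level), grows as its lip is lifted. It lifts very easily (about 0.7 N at the lip).
- leaf_lip (a point): Middle of the copper leaf's lip (its edge towards the front), on the underside. The leaf is 84 mm wide, 65 mm from lip to hinge, about 2.5 mm thick (the rounded hem at the lip reaches no lower than the leaf's underside); at rest its underside is 6.5 mm above the bed, and the lip lies 25 mm in front of the shoulder, so 25 mm of the strip goes under. The hinge (brass barrel, two dark blocks 16 mm high) is at the far end.
- flux_pot: small open round grey-beige pot, 45 mm across, 31 mm tall; loose bystander, to be left alone. Origin at the centre of its underside.
- bench_block: dark steel bench block, 58 x 64 x 18 mm; loose bystander, to be left alone. Origin at the centre of its underside.
- carving_wax: teal block of carving wax, 28 x 72 x 14 mm; loose bystander, to be left alone. Origin at the centre of its underside.
- pumice: small white pumice block, 27 x 35 x 16 mm; loose bystander, to be left alone. Origin at the centre of its underside.
- flat_pliers: flat pliers with black handles lying flat, 44 x 164 x 12 mm; loose bystander, to be left alone. Origin at the centre of its underside.
- loupe: small folding grey loupe, 27 x 40 x 20 mm; loose bystander, to be left alone. Origin at the centre of its underside.
Not all that is in view belongs to the job. Leave any black look-alike of the strip alone.

How it is judged (in metres and radians):
On the way:
1. the strip's free edge is flat on the bed, home against the shoulder under the unlifted leaf (x of strip_edge in the frame of shoulder between -0.005 and 0.003 m and y of strip_edge in the frame of shoulder between -0.008 and 0.008 m and z of strip_edge in the frame of shoulder between -0.003 and 0.0025 m and angle between the x axis of strip and the x axis of shoulder, either way round below 0.08 rad and value of joint leaf below 0.05 rad), for 0.2 s.
At the end, for the whole second after the job is handed in: Still held, the strip lies flat (3 degrees) on the bed, free edge within 5 mm of the shoulder and 8 mm of the middle, square within 4.5 degrees, leaf raised under 0.05 rad; it pushes the bed down 2.5 to 8.5 mm (over 4 N), at rest (all of step 1 and value of joint bed between 0.0025 and 0.0085 m and angle between strip's own z axis and vertical below 0.05 rad and contact force between strip and jig above 4 N and contact force between the fingers and strip above 1 N and linear speed of strip below 0.01 m/s); the arm keeps its last pose, push and grip.
It fails at once if the copper leaf is lifted (0.1 rad, some 6 mm at the lip) (value of joint leaf above 0.1 rad).
It fails at once if a bystander is pushed more than 2 cm out of place (distance of any of flux_pot, bench_block, carving_wax, pumice, flat_pliers, loupe from where it was at the start of the episode above 0.02 m).
It also fails if it takes over 42 s, if anything falls off the work surface, if the arm or the gripper's body presses on something with over 40 N, if the wrist force passes 120 N, or if a joint passes its speed limit or range.

## Working session

There is one attempt and no reset: what is moved stays moved. The work goes in short steps, Python scripts to look and compute and a shell command to move; the robot and the scene stay as the last step left them, time stands still between calls to the robot, and variables do not carry over. Pictures are saved under pics/ and viewed, at most 10 in all, crops included, and the job is handed in when it is done.

```bash
mkdir -p pics; ls
python3 - <<'E'
from rig import r,cams
import cv2,numpy as np
s=r.sense();print(s,r.finger_overhang)
ims=[]
for n in("scene","top"):
    d=cams.grab_frame(n);cv2.imwrite(f"pics/{n}0.png",d["image"][:,:,::-1]);print(n,{k:v for k,v in d.items() if k!="image"})
E
```

```text
pics
{'clock': 0.0, 'qpos': array([-1.34238756e+00,  3.53661373e-01,  1.63415512e+00,  3.38200867e-05,
        1.15516988e+00, -2.41715411e-03]), 'qvel': array([-2.06623111e-04, -8.02072971e-04, -8.80224341e-04, -8.33429785e-04,
       -1.83105513e-05, -8.44788301e-04]), 'joint_efforts': array([-1.06638960e-03, -6.05253267e+01, -3.42073882e+01, -2.45911724e-04,
        9.29509057e-03, -3.15510681e-05]), 'eef_pos': array([ 142.88531916, -607.98280547,  249.54441156]), 'tcp_rot': array([-3.14019901e+00, -3.42904562e-05,  2.30812224e-01]), 'contact_force': array([ 0.12967139, -0.10158731, -0.85683088]), 'wrist_torque': array([-0.02241649,  0.02619692, -0.00683653]), 'grasp_force': 0.0, 'opening': 0.9987112604840456} 19.0
scene {'fx': 424.9602753426694, 'fy': 424.9602753426694, 'cx': 318.810511502472, 'cy': 201.92400900285395, 'position': array([-109.94035058,  455.43497211, 1038.47075126]), 'orientation': array([-2.44179864, -0.01577577, -2.20113544])}
top {'fx': 446.1205654428037, 'fy': 446.1205654428037, 'cx': 309.1475234504105, 'cy': 189.6962927535473, 'position': array([ 317.70670094,  -60.81074908, 1133.41540359]), 'orientation': array([-2.95855192,  0.00529177, -1.54074582])}
```

View pics/top0.png

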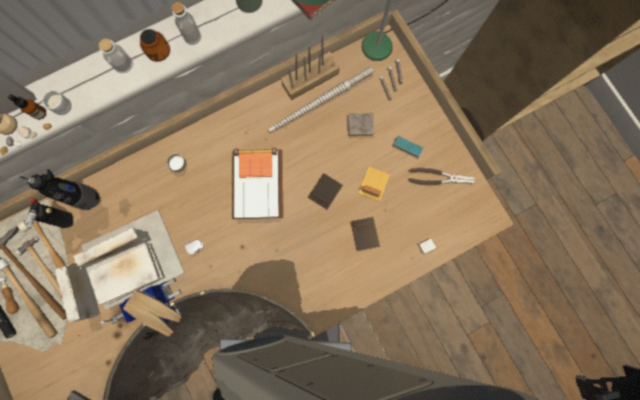

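View pics/scene0.png

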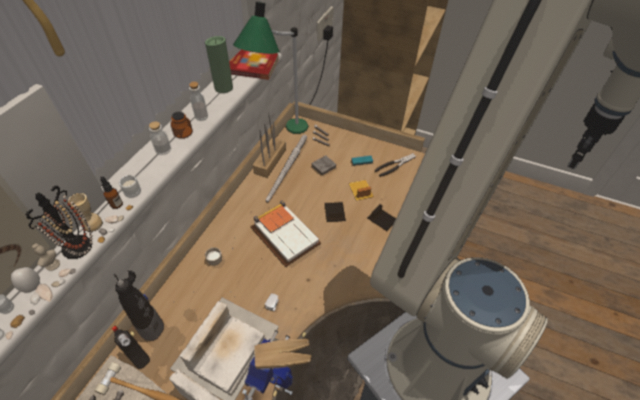

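The top view shows the jig at about (257,184), with its copper leaf at (256,163). Three things could be the strip: yellow (374,183), black (325,191) and black (366,233). The yellow one is brass-coloured and carries a lighter bar, so it fits. The two black ones are look-alikes. I'll confirm in one crop.

```bash
cat > h.py <<'E'
import numpy as np,cv2
from scipy.spatial.transform import Rotation as R
def world(d,px,z):
    px=np.atleast_2d(px).astype(float)
    v=np.c_[(px[:,0]-d["cx"])/d["fx"],(px[:,1]-d["cy"])/d["fy"],np.ones(len(px))]
    v=R.from_euler("xyz",d["orientation"]).apply(v);p=np.array(d["position"])
    return p+v*((z-p[2])/v[:,2])[:,None]
def blob(m,near=None):
    c,_=cv2.findContours(m.astype(np.uint8),cv2.RETR_EXTERNAL,cv2.CHAIN_APPROX_NONE)
    if near is None: return max(c,key=cv2.contourArea)
    c=[k for k in c if cv2.contourArea(k)>30]
    return min(c,key=lambda k:np.hypot(*(k.reshape(-1,2).mean(0)-near)))
def rect(d,c,z):
    w=world(d,c.reshape(-1,2),z)[:,:2].astype(np.float32)
    r=cv2.minAreaRect(w);return r,cv2.boxPoints(r)
E
python3 - <<'E'
from rig import cams
from h import *
d=cams.grab_frame("top");im=d["image"];np.set_printoptions(precision=1,suppress=True)
cv2.imwrite("pics/crop0.png",cv2.resize(im[140:255,225:400,::-1],None,fx=4,fy=4,interpolation=cv2.INTER_CUBIC))
h=cv2.cvtColor(im,cv2.COLOR_RGB2HSV);H,S,V=[h[...,i].astype(int) for i in range(3)]
for n,m,near,z in(("strip",(H>16)&(H<28)&(S>150)&(V>140),(374,183),3),("leaf",(H<15)&(S>150)&(V>150),(256,163),43),("bed",(S<40)&(V>170),(256,200),34)):
    c=blob(m,near);rr,b=rect(d,c,z);print(n,cv2.boundingRect(c),rr);print(b)
print(h[175,372],h[163,256],h[160,340])
E
```

```text
strip (362, 168, 26, 27) ((555.4188232421875, -216.84280395507812), (54.59241485595703, 54.01472091674805), 68.27084350585938)
[[ 520.2 -232.2]
 [ 570.4 -252.2]
 [ 590.6 -201.5]
 [ 540.4 -181.5]]
leaf (239, 153, 32, 23) ((581.0836791992188, 90.98682403564453), (56.869606018066406, 78.27816772460938), 1.6394462585449219)
[[551.5 129.3]
 [553.8  51.1]
 [610.6  52.7]
 [608.4 130.9]]
bed (234, 155, 45, 63) ((527.0096435546875, 85.43402862548828), (157.84593200683594, 109.4423599243164), 3.47951078414917)
[[444.9 135.3]
 [451.6  26. ]
 [609.1  35.6]
 [602.5 144.8]]
[ 20 151 226] [ 11 153 233] [ 16 103 194]
```

View pics/crop0.png

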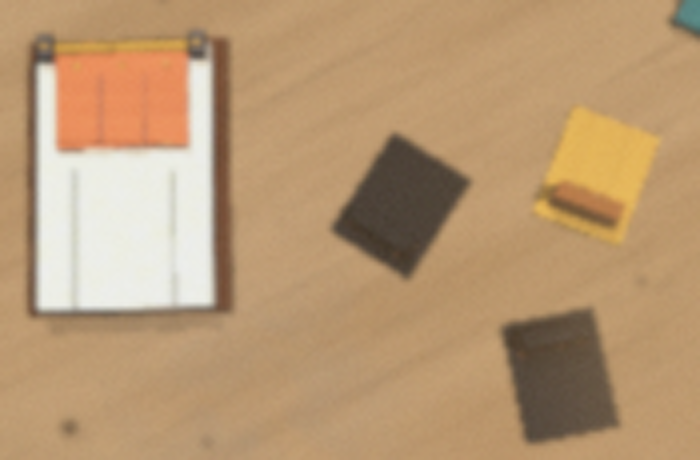

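The crop confirms it: the brass strip has its wooden bar at about px (371,191), and its free edge points up and right in the image. Next I'll get its pose and the jig's, then the first move.

```bash
cat >> h.py <<'E'
def plan(s,pos,yaw,pitch=0.,roll=np.pi):
    "target world TCP pose -> shift (m) and turn in current tool axes"
    A=R.from_euler("xyz",s["tcp_rot"]);B=R.from_euler("xyz",[roll,pitch,yaw])
    t=A.inv().apply(np.array(pos)-s["eef_pos"])/1000;w=(A.inv()*B).as_rotvec()
    print("row",np.round(t,4),np.round(w,4))
E
python3 - <<'E'
from rig import cams,r
from h import *
np.set_printoptions(precision=1,suppress=True)
d=cams.grab_frame("top");c=lambda p:np.array(p)/4+[225,140]
w=world(d,c([[578,107],[660,138],[622,242],[535,212]]),3)[:,:2];print(w)
print("len",[np.hypot(*(w[i]-w[i-1])) for i in range(4)])
f=(w[0]+w[1])/2;b=(w[2]+w[3])/2;u=f-b;yaw=np.arctan2(u[1],u[0]);o=b+15*u/np.hypot(*u);print("strip",o,yaw)
g=world(d,c([[36,312],[215,309],[73,172],[73,308],[172,172],[173,304]]),34)[:,:2];print("bed",g)
print("lip",world(d,c([[57,150],[189,147]]),41))
plan(r.sense(),[o[0],o[1],200],yaw+np.pi/2)
E
```

```text
[[ 591.9 -203.6]
 [ 572.8 -256.7]
 [ 503.9 -232.2]
 [ 521.8 -176.3]]
len [np.float64(75.23625687220596), np.float64(56.48775876930928), np.float64(73.1727080497299), np.float64(58.68503259487496)]
strip [ 526.9 -209.5] -0.35624768923566574
bed [[444.2 135.2]
 [449.3  24.4]
 [533.3 117.3]
 [447.4 112.4]
 [535.1  55.1]
 [451.7  50.5]]
lip [[545.6 127.   41. ]
 [549.9  44.4  41. ]]
row [ 0.5 -0.3  0.1] [-0. -0. -1.]
```

```bash
sed -i 's/print("row",np.round(t,4),np.round(w,4))/print("row",[float(round(k,4)) for k in (*t,*w)])/' h.py
python3 -m crank '[[0.465,-0.300,0.05,0,0,-0.98,0],[0.465,-0.300,0.05,0,0,-0.98,0],[0.465,-0.300,0.05,0,0,-0.98,0],[0.465,-0.300,0.05,0,0,-0.98,0],[0.465,-0.300,0.05,0,0,-0.98,0]]' 30
python3 - <<'E'
from rig import r
from h import *
plan(r.sense(),[527,-209.5,200],1.2146)
E
```

```text
clock: 0.7
eef_pos: [316.7, -427.6, 227.7]
tcp_rot: [3.141, -0.0, 0.987]
contact_force: [1.4, -0.2, -0.7]
opening: 0.997
grasp_force: 0.0
row [0.2979, 0.0551, 0.0277, 0.0002, -0.0, -0.2281]
```

```bash
python3 -m crank '[[0.298,0.055,0.028,0,0,-0.228,0],[0.298,0.055,0.028,0,0,-0.228,0],[0.298,0.055,0.028,0,0,-0.228,0],[0.298,0.055,0.028,0,0,-0.228,0],[0.298,0.055,0.028,0,0,-0.228,0]]'
python3 - <<'E'
from rig import r
from h import *
plan(r.sense(),[527,-209.5,200],1.2146)
E
```

```text
clock: 1.2
eef_pos: [490.7, -249.2, 204.7]
tcp_rot: [3.141, 0.0, 1.209]
contact_force: [0.9, -0.9, -0.6]
opening: 1.001
grasp_force: 0.0
row [0.05, 0.0199, 0.0047, 0.0002, 0.0001, -0.0057]
```

```bash
python3 -m crank '[[0.05,0.02,0.005,0,0,-0.006,0],[0.05,0.02,0.005,0,0,-0.006,0],[0.05,0.02,0.005,0,0,-0.006,0]]'
python3 - <<'E'
from rig import r,cams
from h import *
d=cams.grab_frame("wrist");cv2.imwrite("pics/w1.png",d["image"][:,:,::-1]);print(d["position"],d["orientation"],r.sense()["eef_pos"])
E
```

```text
clock: 1.5
eef_pos: [526.4, -210.0, 199.4]
tcp_rot: [-3.141, 0.0, 1.218]
contact_force: [-0.3, 0.4, 0.4]
opening: 0.997
grasp_force: 0.0
[ 555.62729865 -132.80508125  322.83009016] [ 2.81472222e+00  4.47285389e-04 -3.53247455e-01] [ 525.63030518 -210.99829087  199.48826003]
```

View pics/w1.png

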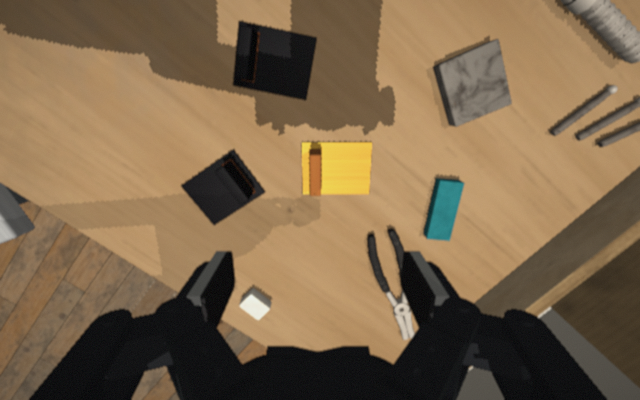

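The wrist view shows the strip's plate from (302,141) to (372,195), with its bar at about (316,172) and its free edge to the right. The fingers are clear of everything. I'll measure it accurately here.

Run:
```python
from rig import r,cams
from h import *
d=cams.grab_frame("wrist");im=d["image"];h=cv2.cvtColor(im,cv2.COLOR_RGB2HSV);H,S,V=[h[...,i].astype(int) for i in range(3)]
m=(S>180)&(V>90)&(H<30);m[:130]=0;m[205:]=0;m[:,:290]=0;m[:,385:]=0
rr,b=rect(d,blob(m),3);print(rr,b)
bar=m&(H<19);c=blob(bar);print(cv2.boundingRect(c));rb,bb=rect(d,c,33);print(rb,bb)
e=np.array(sorted(b.tolist(),key=lambda p:p[0]))   # two rear corners first
u=e[2:].mean(0)-e[:2].mean(0);yaw=np.arctan2(u[1],u[0]);print("yaw",yaw)
u/=np.hypot(*u);o=e[2:].mean(0)-62*u;o2=e[:2].mean(0)+15*u;print(o,o2)
s=r.sense();plan(s,[*((o+o2)/2),80],yaw+np.pi/2);plan(s,[*((o+o2)/2),25],yaw+np.pi/2)
```

```text
((520.833984375, -196.7633514404297), (0.7979002594947815, 2.3842976093292236), 23.856264114379883) [[ 519.98694 -195.8344 ]
 [ 520.9513  -198.015  ]
 [ 521.681   -197.6923 ]
 [ 520.7167  -195.5117 ]]
(310, 188, 2, 3)
((516.0303344726562, -218.2642059326172), (0.47070521116256714, 2.410310983657837), 4.783281326293945) [[ 515.69525 -217.08287]
 [ 515.8963  -219.48479]
 [ 516.3654  -219.44554]
 [ 516.16437 -217.04362]]
yaw -1.1544121845636777
[ 496.23987803 -141.1510959 ] [ 526.41864956 -209.3914105 ]
row [0.0293, -0.0257, 0.1197, -0.0004, 0.0006, 0.7985]
row [0.0293, -0.0256, 0.1747, -0.0004, 0.0006, 0.7985]
```

Run:
```python
from rig import r,cams
from h import *
d=cams.grab_frame("wrist");im=d["image"];h=cv2.cvtColor(im,cv2.COLOR_RGB2HSV);H,S,V=[h[...,i].astype(int) for i in range(3)]
print(h[168,350],h[175,316],h[168,400],h[150,306])
m=(S>140)&(V>60)&(H<30);m[:130]=0;m[205:]=0;m[:,:290]=0;m[:,385:]=0
c=blob(m);print(cv2.boundingRect(c));rr,b=rect(d,c,3);print(rr,b)
bar=m&(H<17);c=blob(bar);print(cv2.boundingRect(c))
e=np.array(sorted(b.tolist(),key=lambda p:p[0]))
u=e[2:].mean(0)-e[:2].mean(0);yaw=np.arctan2(u[1],u[0]);print("yaw",yaw)
u/=np.hypot(*u);o=e[2:].mean(0)-62*u;o2=e[:2].mean(0)+15*u;print(o,o2)
s=r.sense();plan(s,[*((o+o2)/2),25],yaw+np.pi/2)
```

```text
[ 22 173 238] [ 14 177 189] [ 17 108 189] [ 23 170 238]
(302, 140, 71, 54)
((547.5201416015625, -213.95382690429688), (60.72416687011719, 77.22248840332031), 69.60157012939453) [[ 500.74756 -228.95415]
 [ 573.12756 -255.86977]
 [ 594.2927  -198.9535 ]
 [ 521.9127  -172.03789]]
(310, 147, 11, 47)
yaw -0.3560196927814455
[ 525.59806695 -205.80176602] [ 525.38951265 -205.72421189]
row [0.0062, -0.0017, 0.1748, -0.0004, 0.0003, -0.001]
```

```bash
python3 -m crank '[[0.006,-0.002,0.05,0,0,0,0],[0.006,-0.002,0.10,0,0,0,0],[0.006,-0.002,0.15,0,0,0,0],[0.006,-0.002,0.174,0,0,0,0],[0.006,-0.002,0.174,0,0,0,0]]'
python3 -m crank '[[0,0,0,0,0,0,0],[0,0,0,0,0,0,1],[0,0,0,0,0,0,1],[0,0,0,0,0,0,1],[0,0,0,0,0,0,1]]' 40
python3 -m crank '[[0,0,0,0,0,0,1],[0,0,0,0,0,0,1],[0,0,0,0,0,0,1],[0,0,0,0,0,0,1],[0,0,0,0,0,0,1]]'
```

```text
clock: 2.15
eef_pos: [522.8, -205.2, 22.6]
tcp_rot: [-3.135, 0.0, 1.213]
contact_force: [-0.3, -0.2, -0.7]
opening: 1.001
grasp_force: 0.0
clock: 2.65
eef_pos: [526.6, -205.1, 26.7]
tcp_rot: [3.14, 0.0, 1.215]
contact_force: [0.2, -0.9, 0.3]
opening: 0.331
grasp_force: 0.0
clock: 3.15
eef_pos: [526.4, -204.9, 26.3]
tcp_rot: [3.141, 0.0, 1.215]
contact_force: [-1.1, -0.2, 6.7]
opening: 0.131
grasp_force: 40.5
```

```bash
python3 -m crank '[[0,0,-0.02,0,0,0,1],[0,0,-0.06,0,0,0,1],[0,0,-0.10,0,0,0,1],[0,0,-0.134,0,0,0,1],[0,0,-0.134,0,0,0,1]]' 60
python3 - <<'E'
from rig import r
from h import *
plan(r.sense(),[475,70,160],np.pi/2+.052)
E
```

```text
clock: 3.65
eef_pos: [528.7, -205.8, 164.5]
tcp_rot: [3.134, 0.0, 1.215]
contact_force: [0.4, 0.9, -0.8]
opening: 0.13
grasp_force: 58.9
row [0.2398, -0.1465, 0.0033, 0.0076, 0.0017, -0.4078]
```

```bash
python3 -m crank '[[0.24,-0.146,0,0,0,-0.408,1],[0.24,-0.146,0,0,0,-0.408,1],[0.24,-0.146,0,0,0,-0.408,1],[0.24,-0.146,0,0,0,-0.408,1],[0.24,-0.146,0,0,0,-0.408,1]]'
python3 - <<'E'
from rig import r
from h import *
plan(r.sense(),[475,70,160],np.pi/2+.052)
E
```

```text
clock: 4.15
eef_pos: [477.5, 42.3, 159.0]
tcp_rot: [-3.141, 0.0, 1.623]
contact_force: [0.6, 0.1, -0.9]
opening: 0.13
grasp_force: 58.9
row [0.0278, -0.0011, -0.001, -0.001, 0.0, -0.0001]
```

```bash
python3 -m crank '[[0.028,-0.001,0,0,0,0,1],[0.028,-0.001,0,0,0,0,1],[0.028,-0.001,0,0,0,0,1],[0.028,-0.001,0,0,0,0,1]]'
python3 - <<'E'
from rig import r,cams
from h import *
d=cams.grab_frame("wrist");cv2.imwrite("pics/w2.png",d["image"][:,:,::-1]);s=r.sense();print(s["eef_pos"],s["tcp_rot"],s["contact_force"])
E
```

```text
clock: 4.55
eef_pos: [476.2, 67.8, 159.3]
tcp_rot: [-3.141, 0.0, 1.623]
contact_force: [0.7, -0.4, -1.3]
opening: 0.127
grasp_force: 58.9
[476.23875897  67.59247423 159.39460069] [-3.14088912e+00  2.45258162e-04  1.62180363e+00] [ 0.31957801  0.11891422 -1.18473921]
```

View pics/w2.png

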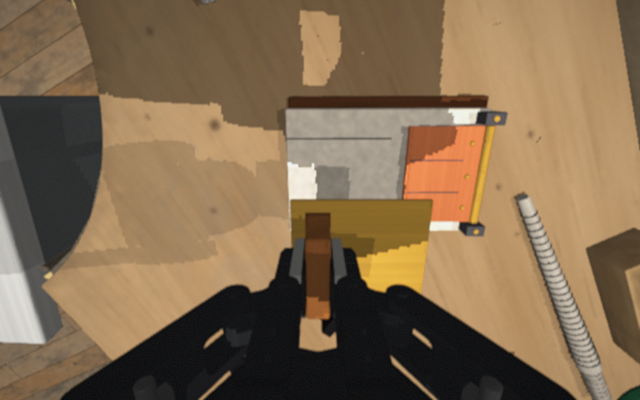

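The held strip is at (291,200) to (433,290), and the leaf behind it at (403,127) to (478,222). The upper guide line runs from (288,138) to (391,138). Next I'll measure the lip, the line and the held strip.

Run:
```python
from rig import r,cams
from h import *
np.set_printoptions(precision=1,suppress=True)
d=cams.grab_frame("wrist");im=d["image"];h=cv2.cvtColor(im,cv2.COLOR_RGB2HSV);H,S,V=[h[...,i].astype(int) for i in range(3)]
g=cv2.cvtColor(im,cv2.COLOR_RGB2GRAY).astype(int)
def fit(p,z):
    w=world(d,p,z)[:,:2];vx,vy,x,y=cv2.fitLine(w.astype(np.float32),cv2.DIST_HUBER,0,.01,.01).ravel()
    if abs(vx)>abs(vy): a=np.arctan2(vy*np.sign(vx),abs(vx))
    else: a=np.arctan2(-vx*np.sign(vy),abs(vy))
    return np.array([x,y]),a
cols=np.arange(345,388);p=np.array([(c,130+np.argmin(g[130:146,c])) for c in cols]);q,a=fit(p,34);print("guide",p[[0,-1]],q,a)
rows=np.arange(132,192)
lf=(H<13)&(S>140)
p=np.array([(390+np.argmax(lf[y,390:430]),y) for y in rows]);print(p[::12].tolist());q2,a2=fit(p,42.5);print("lip",q2,a2)
bf=np.array([(270+np.argmax(np.diff(g[y,270:300])),y) for y in range(115,160)]);print(bf[::10].tolist());q4,a4=fit(bf,34);print("front",q4,a4)
st=(H>17)&(H<30)&(S>140);p=np.array([(440-np.argmax(st[y,440:400:-1]),y) for y in range(206,284)]);print(p[::12].tolist());s=r.sense()
zt=s["eef_pos"][2]-26.3+3;q3,a3=fit(p,zt);print("edge",q3,a3)
p=np.array([(c,190+np.argmax(st[190:215,c])) for c in range(345,425)]);q5,a5=fit(p,zt);print("side",q5,a5)
yaw=s["tcp_rot"][2]-np.pi/2;C=lambda q,y:R.from_euler("z",-y).apply([*q,0])[:2]
print("yaw tool",yaw,"edge rel tcp",C(q3-s["eef_pos"][:2],yaw),"side rel",C(q5-s["eef_pos"][:2],yaw))
for y in(.046,.052): print("jig x by lip, front; y by guide in rotated frame",C(q2,y)[0]-10,C(q4,y)[0]+90,C(q,y)[1]-31, "tcp",C(s["eef_pos"][:2],y))
```

```text
guide [[345 138]
 [387 138]] [509.  117.1] 0.051034957
[[409, 132], [408, 144], [406, 156], [405, 168], [404, 180]]
lip [549.2  98.5] 0.04922052
[[284, 115], [285, 125], [285, 135], [287, 145], [287, 155]]
front [447.8 112.2] 0.081980295
[[431, 206], [429, 218], [428, 230], [427, 242], [425, 254], [424, 266], [422, 278]]
edge [537.8  73. ] 0.067479804
side [511.   98.6] 0.051182885
yaw tool 0.050642265977051126 edge rel tcp [61.7  2.4] side rel [36.2 29.3]
jig x by lip, front; y by guide in rotated frame 543.1128691597809 542.472132359271 62.58213906000371 tcp [478.9  45.5]
jig x by lip, front; y by guide in rotated frame 543.5417790590845 543.0127622871521 59.497275987035366 tcp [479.2  42.7]
```

```bash
python3 -m crank '[[0.0173,0.0025,0.02,0,0,0,1],[0.0173,0.0025,0.05,0,0,0,1],[0.0173,0.0025,0.08,0,0,0,1],[0.0173,0.0025,0.092,0,0,0,1],[0.0173,0.0025,0.092,0,0,0,1]]'
python3 -m crank '[[0,0,0,0,0,0,1],[0,0,0.002,0,0,0,1],[0,0,0.004,0,0,0,1],[0,0,0.006,0,0,0,1],[0,0,0.006,0,0,0,1]]'
```

```text
clock: 5.15
eef_pos: [476.9, 85.0, 66.4]
tcp_rot: [-3.138, 0.0, 1.622]
contact_force: [-0.2, 0.2, -1.0]
opening: 0.127
grasp_force: 58.7
clock: 5.65
eef_pos: [478.0, 85.9, 61.9]
tcp_rot: [3.141, -0.0, 1.623]
contact_force: [-0.3, 0.5, -0.7]
opening: 0.128
grasp_force: 58.7
```

Not touching yet (about −1 N is the strip's weight). I'll lower it in small steps until it makes contact.

```bash
python3 -m crank '[[0,0,0.001,0,0,0,1],[0,0,0.001,0,0,0,1],[0,0,0.001,0,0,0,1]]'; python3 -m crank '[[0,0,0.001,0,0,0,1],[0,0,0.001,0,0,0,1],[0,0,0.001,0,0,0,1]]'
python3 - <<'E'
from rig import r,cams
from h import *
d=cams.grab_frame("wrist");cv2.imwrite("pics/w3.png",cv2.resize(d["image"][70:320,220:540,::-1],None,fx=2.4,fy=2.4));s=r.sense();print(s["eef_pos"],s["tcp_rot"],s["contact_force"],s["wrist_torque"])
E
```

```text
clock: 5.95
eef_pos: [477.9, 85.9, 60.8]
tcp_rot: [-3.141, -0.0, 1.623]
contact_force: [0.1, 0.4, -0.8]
opening: 0.133
grasp_force: 58.7
clock: 6.25
eef_pos: [478.1, 86.0, 59.9]
tcp_rot: [3.141, -0.0, 1.623]
contact_force: [-0.8, -0.5, 3.3]
opening: 0.13
grasp_force: 59.5
[478.04689957  85.93698647  59.92430638] [ 3.14140000e+00 -4.17366401e-05  1.62278405e+00] [-0.31508416 -0.29304499  2.83155968] [-0.02087841  0.09678453  0.03297191]
```

View pics/w3.png

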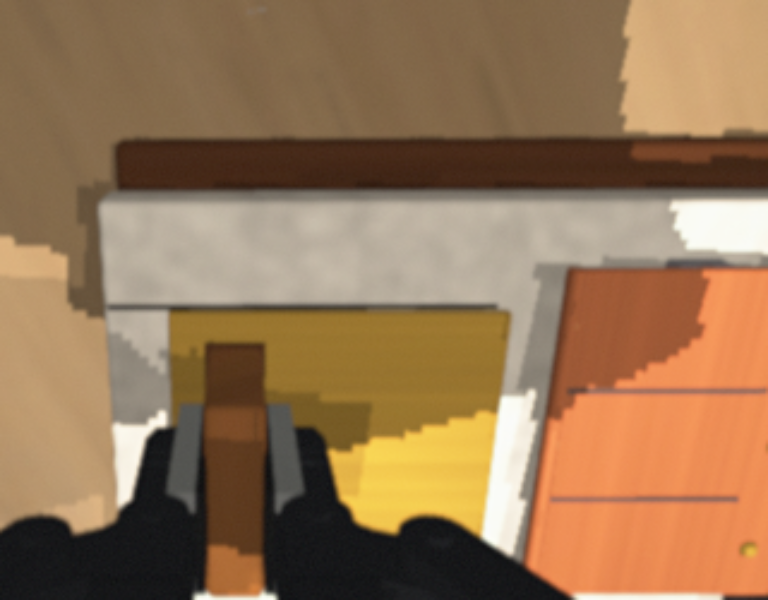

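The strip lies flat on the bed between the guide lines, with its side at about (340,310) parallel to the line and its edge (505,330) about 12 mm short of the lip (560,330). I'll slide it in now.

```bash
python3 -m crank '[[0,0.004,0,0,0,0,1],[0,0.008,0,0,0,0,1],[0,0.012,0,0,0,0,1],[0,0.016,0,0,0,0,1],[0,0.016,0,0,0,0,1]]'
python3 -m crank '[[0,0.004,0,0,0,0,1],[0,0.008,0,0,0,0,1],[0,0.012,0,0,0,0,1],[0,0.016,0,0,0,0,1],[0,0.016,0,0,0,0,1]]'
python3 - <<'E'
from rig import r,cams
from h import *
s=r.sense();print(s["eef_pos"],s["tcp_rot"],s["contact_force"],s["wrist_torque"])
for n in("wrist","scene"):
    d=cams.grab_frame(n);cv2.imwrite(f"pics/{n}4.png",d["image"][:,:,::-1])
a=cv2.imread("pics/wrist4.png")[70:270,220:540];cv2.imwrite("pics/w4.png",cv2.resize(a,None,fx=2.4,fy=2.4))
E
```

```text
clock: 6.8
eef_pos: [495.0, 86.8, 59.9]
tcp_rot: [3.14, -0.0, 1.623]
contact_force: [0.1, -0.7, 2.9]
opening: 0.128
grasp_force: 59.5
clock: 7.3
eef_pos: [511.0, 87.7, 59.9]
tcp_rot: [3.14, -0.0, 1.623]
contact_force: [-0.5, -0.5, 3.1]
opening: 0.126
grasp_force: 59.5
[510.96509601  87.66025635  59.91915728] [ 3.14024943e+00 -1.09146757e-04  1.62278930e+00] [-0.50560613 -0.52821463  3.11138102] [-0.05758105  0.12654884 -0.03447253]
```

View pics/w4.png

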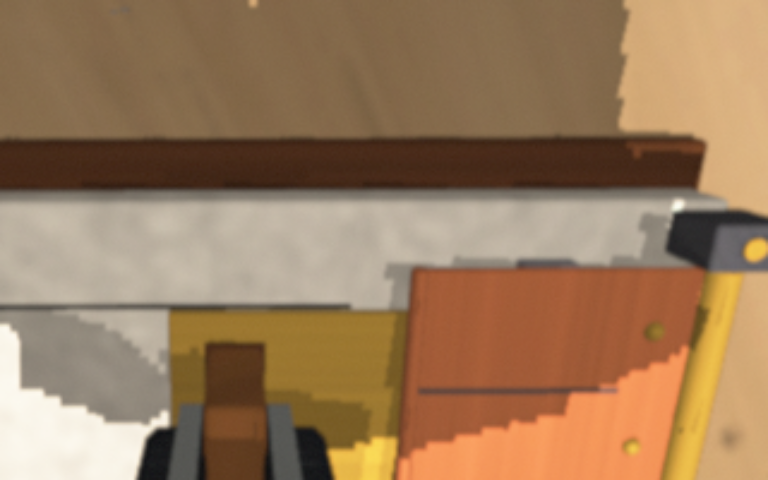

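The strip is under the leaf: the lip at (405,330) covers its edge, the leaf looks level, and the strip's side still runs along the guide line at row 308. I'll creep forward until it meets the shoulder.

```bash
python3 -m crank '[[0,0.001,0,0,0,0,1],[0,0.002,0,0,0,0,1],[0,0.002,0,0,0,0,1]]';python3 -m crank '[[0,0.001,0,0,0,0,1],[0,0.001,0,0,0,0,1],[0,0.001,0,0,0,0,1]]';python3 -m crank '[[0,0.001,0,0,0,0,1],[0,0.001,0,0,0,0,1],[0,0.001,0,0,0,0,1]]'
```

```text
clock: 7.7
eef_pos: [511.3, 87.6, 59.6]
tcp_rot: [-3.14, 0.0, 1.623]
contact_force: [-3.2, 0.6, 3.0]
opening: 0.128
grasp_force: 59.5
clock: 8.0
eef_pos: [511.4, 87.6, 59.4]
tcp_rot: [-3.139, 0.0, 1.623]
contact_force: [-6.7, -0.3, 3.3]
opening: 0.13
grasp_force: 59.6
clock: 8.3
eef_pos: [511.5, 87.5, 59.1]
tcp_rot: [-3.137, 0.0, 1.623]
contact_force: [-8.6, -0.2, 4.1]
opening: 0.128
grasp_force: 59.8
```

Home against the shoulder: the push rose from 0.5 to 8.6 N with no further travel, at the expected x. I'll relax the push a little and press down.

```bash
python3 -m crank '[[0,-0.0025,0,0,0,0,1],[0,-0.0025,0,0,0,0,1],[0,-0.0025,0,0,0,0,1],[0,-0.0025,0.001,0,0,0,1],[0,-0.0025,0.001,0,0,0,1]]' 80;python3 -m crank '[[0,0,0.001,0,0,0,1],[0,0,0.002,0,0,0,1],[0,0,0.003,0,0,0,1],[0,0,0.003,0,0,0,1],[0,0,0.003,0,0,0,1]]'
```

```text
clock: 8.8
eef_pos: [511.3, 87.6, 58.7]
tcp_rot: [-3.141, 0.0, 1.623]
contact_force: [-3.2, -1.6, 5.5]
opening: 0.124
grasp_force: 82.4
clock: 9.3
eef_pos: [511.3, 87.6, 56.0]
tcp_rot: [-3.141, 0.0, 1.623]
contact_force: [-3.9, -1.3, 8.7]
opening: 0.121
grasp_force: 83.0
```

```bash
python3 -m crank '[[0,0,0.001,0,0,0,1],[0,0,0.001,0,0,0,1],[0,0,0.001,0,0,0,1],[0,0,0.001,0,0,0,1],[0,0,0.001,0,0,0,1]]'
python3 - <<'E'
from rig import r,cams
from h import *
s=r.sense();print(s["eef_pos"],s["tcp_rot"],s["contact_force"],s["wrist_torque"])
d=cams.grab_frame("wrist");cv2.imwrite("pics/w5.png",cv2.resize(d["image"][70:270,220:540,::-1],None,fx=2.4,fy=2.4))
E
```

```text
clock: 9.8
eef_pos: [511.3, 87.6, 55.1]
tcp_rot: [-3.141, 0.0, 1.623]
contact_force: [-5.2, -1.5, 9.9]
opening: 0.127
grasp_force: 83.1
[511.3179261   87.59521311  55.12858135] [-3.14136979e+00  6.01902754e-05  1.62281680e+00] [-5.16040523 -1.47114922  9.89910331] [-0.20049646  0.75303737  0.03007348]
```

View pics/w5.png

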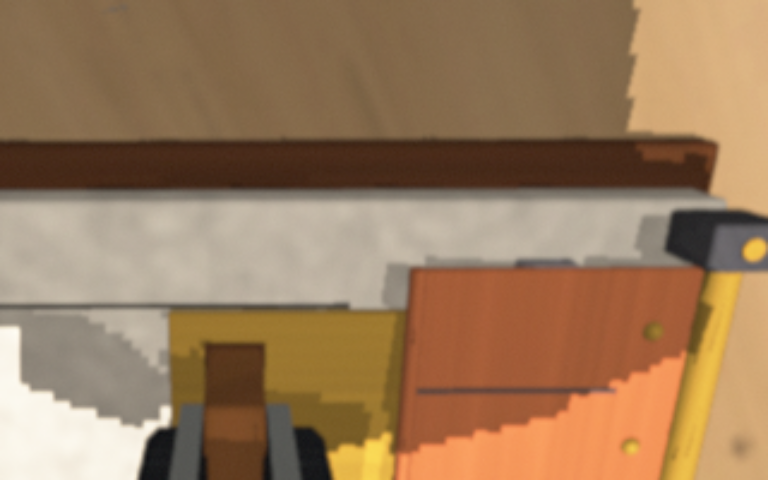

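The strip is still home and square (lip over it at about (405,330), side along the line at row 308). The leaf is level, and the bed is down about 5 mm at about 10–11 N. I'm handing it in.

```bash
python3 -c "
from rig import sign_off
print(sign_off())"
```

```text
the job is handed in; nothing more can be done
None
```

The job is handed in, with no verdict returned: the strip is home under the level leaf and held pressed, bed down about 5 mm by my readings (about 10 N), at about 10 s on the clock.

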